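# Set the flip tags on the spool board

## Task

Each spool bin on the board has a hinged flip tag in front of it, red on one face and green on the other. With a fingertip, flip over the tags that are wrong, so that the bins holding a bobbin show green and the empty bin shows red. Nothing is to be picked up: leave the bobbins and everything else lying where they are.

Things in the scene. Friction and masses are not known exactly. Their poses are not given: they have to be found in the camera images.
- stock_board: grey laminate board, 220 (x) x 430 (y) x 12 mm, fixed on the table; origin: centre of its underside. Three bays in a row on it, 140 mm apart, in any order, turned as the board is: tag stand in front (-x, robot side), bin behind. Tags leaning toward each other leave about 75 mm between their free edges
- bay_a: spool bay, fixed. Origin on the board's top; +x to the bin at the back, +y left. Open blue bin 86 x 86 mm, 40 mm high (front 20), centred 58 mm behind the origin: full if a bobbin stands in it, else empty. Dark steel tag stand, foot 72 x 44 mm, cheeks 38 mm high, centred 53 mm in front of the origin
- tag_a (a joint): tag of bay_a: plate 50 mm along the hinge (bay x), 50 mm hinge to free edge, 3 mm thick, 30 g, on a loose hinge; falls onto a stop either side, plate 50 degrees above level. 0 = leans left (+y), red face up; 1.40 rad = leans right (-y), green face up; past 0.70 (upright) it falls over. To flip: fingertip beside the free edge, 10 to 20 mm above hinge height, then sweep up and across the hinge
- tag_a_hinge (a point): middle of the hinge line of bay_a's tag, 30 mm above the board's top, 53 mm in front of bay_a's origin; axes as the bay (x along the hinge)
- tag_a_edge (a point): middle of the free edge of bay_a's tag, 50 mm from the hinge line (38 mm above and 32 mm to the side of it at rest)
- bay_b: spool bay, fixed. Origin on the board's top; +x to the bin at the back, +y left. Open blue bin 86 x 86 mm, 40 mm high (front 20), centred 58 mm behind the origin: full if a bobbin stands in it, else empty. Dark steel tag stand, foot 72 x 44 mm, cheeks 38 mm high, centred 53 mm in front of the origin
- tag_b (a joint): tag of bay_b: plate 50 mm along the hinge (bay x), 50 mm hinge to free edge, 3 mm thick, 30 g, on a loose hinge; falls onto a stop either side, plate 50 degrees above level. 0 = leans left (+y), red face up; 1.40 rad = leans right (-y), green face up; past 0.70 (upright) it falls over. To flip: fingertip beside the free edge, 10 to 20 mm above hinge height, then sweep up and across the hinge
- tag_b_hinge (a point): middle of the hinge line of bay_b's tag, 30 mm above the board's top, 53 mm in front of bay_b's origin; axes as the bay (x along the hinge)
- tag_b_edge (a point): middle of the free edge of bay_b's tag, 50 mm from the hinge line (38 mm above and 32 mm to the side of it at rest)
- bay_c: spool bay, fixed. Origin on the board's top; +x to the bin at the back, +y left. Open blue bin 86 x 86 mm, 40 mm high (front 20), centred 58 mm behind the origin: full if a bobbin stands in it, else empty. Dark steel tag stand, foot 72 x 44 mm, cheeks 38 mm high, centred 53 mm in front of the origin
- tag_c (a joint): tag of bay_c: plate 50 mm along the hinge (bay x), 50 mm hinge to free edge, 3 mm thick, 30 g, on a loose hinge; falls onto a stop either side, plate 50 degrees above level. 0 = leans left (+y), red face up; 1.40 rad = leans right (-y), green face up; past 0.70 (upright) it falls over. To flip: fingertip beside the free edge, 10 to 20 mm above hinge height, then sweep up and across the hinge
- tag_c_hinge (a point): middle of the hinge line of bay_c's tag, 30 mm above the board's top, 53 mm in front of bay_c's origin; axes as the bay (x along the hinge)
- tag_c_edge (a point): middle of the free edge of bay_c's tag, 50 mm from the hinge line (38 mm above and 32 mm to the side of it at rest)
- bobbin_1: bobbin of bare copper wire with black flanges, 65 mm across, 63 mm high, loose, upright in a bin; origin: centre of its underside
- bobbin_2: bobbin of dark red wire with white flanges, 63 mm across, 51 mm high, loose, upright in a bin; origin: centre of its underside
- ferrite_1: loose green ring core, 36 mm across, 15 mm high, lying on the board between two bins; origin: centre of underside; leave it
- ferrite_2: loose grey ring core, 36 mm across, 15 mm high, lying on the board between two bins; origin: centre of underside; leave it
- marker: loose black and red marker pen, 127 mm, lying on the table in front and to the left; leave it
- pliers: loose red-handled pliers, 158 mm, lying on the table to the right; leave them
- bay_a_bin (a point): centre of the inner floor of bay_a's bin, 3 mm above the board's top
- bay_b_bin (a point): centre of the inner floor of bay_b's bin, 3 mm above the board's top
- bay_c_bin (a point): centre of the inner floor of bay_c's bin, 3 mm above the board's top
- spanner: loose steel open-ended spanner, 157 mm, lying on the table at the front right; leave it
Mind the look-alikes: they are no part of the job. What is shaped like the bobbin_1 but purple or yellow is not meant.

How it is judged:
By the outcome, as a careful person would: the job done as asked, in the order asked, and still so for the second after the job is handed in, with the robot touching nothing.
It also fails if it takes over 38 s, if anything falls off the work surface, if the arm or the gripper's body presses on something with over 40 N, if the wrist force passes 120 N, or if a joint passes its speed limit or range.

## Robot

A 6-joint arm with a two-finger parallel gripper is mounted at the origin on a cart in front of the work surface, level with it; the furniture and walls round the work are solid. World frame = base frame: x ahead of the robot, y to its left, z up, the work surface at z = 0. Lengths are in m, angles in rad, forces in N, time in s.
With the tool pointing down it reaches from about 0.3 to 0.825 m from the base axis. Payload 5.4 kg.
Tool frame: the origin (TCP) lies between the finger pads; the fingertips stand 14 mm ahead of it and the grasp point (between the pads) lies 5 mm behind it; z points along the fingers, y is the line along which they close (so a half turn about z gives the same grasp; the last joint's range is limited). The gripper opens to 92 mm and grips with 3 to 60 N. Pads are 20 mm wide; open, the fingers measure 128 mm over their backs; the gripper's body (75 mm by 189 mm) begins 69 mm behind the grasp point.
Start: joints at [0.981, 0.158, 1.597, -0, 1.386, -0.21], TCP at [0.213, 0.534, 0.229] pointing down, gripper open.
Joint ranges: [-2.91, 2.91], [-0.94, 2.29], [0.18, 2.7], [-1.29, 4.43], [0.17, 2.64], [-3, 3]. Speed limits (rad/s): [2.57, 2.57, 3.14, 3.14, 3.14, 3.14].

## Interface

Orientations are given as a rotation vector (axis times angle).
In Python, from bench import monitor, vision, bot gives the robot as it stands.
- The arm moves only by the tool send_rows, never from a script. Its argument "deltas" is a list of rows, each a list of 5 numbers: the shift along the tool's x, y, z in mm, then the turn about the tool's z in rad, then the closure, from -1 (fully open) to 1 (shut). In form: [[x, y, z, roll, hand], ...]. A call has 1 to 20 rows; each row shifts and turns the commanded pose from where the row before left it, along the tool's axes as they then stand; what a row does not reach is not made up. A row lasts 1/12 s, in which the tool goes at most 41.7 mm and 7.16 degrees, less where a joint would pass 70% of its speed; a pose out of reach is approached as far as the arm can. A call with a gripper value outside its range is refused whole. The fingers move at their own pace and stop on an object; the grip force is fixed at half the most. Time passes only in rows, so rows that do not move let the fingers close. It gives the time, the measured TCP pose, the force, the opening and the grip force at its end, in the units of the state.
- monitor.sense(): the state, without advancing time (a new reading comes with each control period).
- vision.snapshot(name): name is "side" or "top" or "wrist"; returns a dict with "image" (400x640x3 uint8, red, green, blue), "intrinsics" (3x3 intrinsics, pixels), "dist" ([k1, k2, p1, p2, k3] as OpenCV has them; the pictures are not rectified), "R" (3x3) and "t" (3): a world point X has camera coordinates R X + t. Camera axes: x right, y down, z forward; pixel columns grow to the right and rows downward; lengths in m; the calibration is good to about 2 mm. A picture is of the moment at which its call begins. There is no depth.
- bot.job_done(): hands the job in; it is judged then, once.
The state is a dict: "time": time; "q": joint angles; "joint_vel": joint speeds; "joint_efforts": joint torques, N m; "ee_pos": TCP position; "eef_rot": TCP orientation; "ft_force": force on the tool from outside, world axes, zero at the start; "moment": the same for the moment, N m; "width": finger opening in m; "finger_force": force on a finger pad.
Only numpy, scipy, OpenCV 4.12 (cv2) and the standard library are available. Lean on these libraries where they do the work, as an engineer would, in place of code of your own. Each camera call takes 0.05 s, during which the arm holds its last target. There are 200 camera calls.

## Working session

There is one attempt and no reset: what is moved stays moved. The work goes in short steps, Python scripts to look and compute and a tool call to move; the robot and the scene stay as the last step left them, time stands still between calls to the robot, and variables do not carry over. Pictures are saved under pics/ and viewed, at most 10 in all, crops included, and the job is handed in when it is done.

Besides the shell and the picture viewer there is one more tool, called after ">>>" as a command line: name --pt "numbers of a row" for each row, then --argument value for the rest. send_rows: Moves the arm, as the interface text tells. Its arguments: {"type":"object","properties":{"deltas":{"type":"array"}},"required":["deltas"]}

```bash
mkdir -p pics
python3 - <<'E'
from bench import monitor, vision, bot
import cv2,pickle
d={}
for n in("top","side"):
    s=vision.snapshot(n); d[n]=s; cv2.imwrite(f"pics/{n}0.png",s["image"][:,:,::-1])
    print(n,s["intrinsics"],s["dist"],s["R"],s["t"])
pickle.dump(d,open("s0.pkl","wb"))
s=monitor.sense();print(s["ee_pos"],s["eef_rot"],s["time"],s["width"])
E
```

```text
top [[403.25480243   0.         326.84194416]
 [  0.         403.25480243 203.75445385]
 [  0.           0.           1.        ]] [-0.02861883  0.          0.          0.          0.        ] [[ 0.0135908  -0.99950834 -0.02825547]
 [-0.99770615 -0.01168134 -0.06667819]
 [ 0.06631534  0.02909686 -0.99737438]] [-0.09043373  0.56089012  1.15017693]
side [[506.27388473   0.         316.35173241]
 [  0.         506.27388473 205.48551539]
 [  0.           0.           1.        ]] [-0.11708918  0.          0.          0.          0.        ] [[-0.95709799 -0.28974216  0.00359362]
 [-0.14225217  0.45902119 -0.87696287]
 [ 0.25244357 -0.8398506  -0.48054471]] [0.51299557 0.20115468 1.20459246]
[0.21290136 0.53356274 0.22775052] [-5.92921506e-01 -3.08448539e+00  2.38896306e-03] 0.1 0.09182883172352777
```

View pics/top0.png

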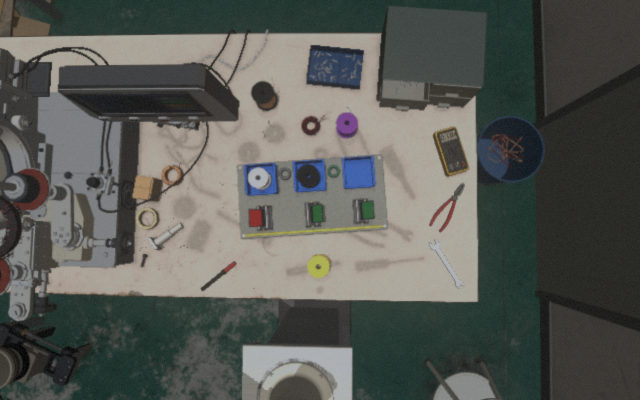

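View pics/side0.png

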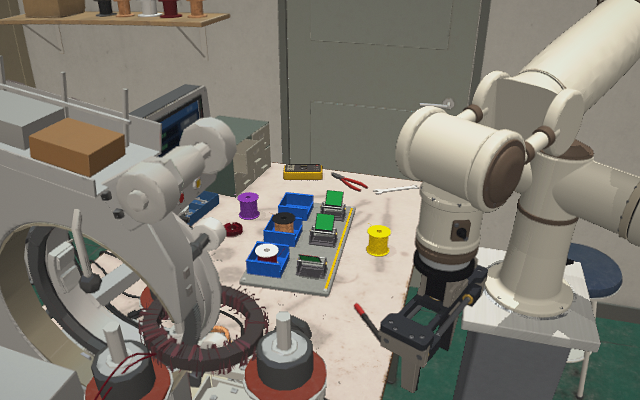

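The side and top views agree on the scene:
- **Left bay:** white-flanged bobbin at top pixel (260,178), tag red at (257,217), so it's wrong.
- **Middle bay:** black-flanged copper bobbin at (308,176), tag green at (317,213), so it's right.
- **Right bay:** empty bin at (359,173), tag green at (366,210), so it's wrong.

The purple bobbin (346,124), the yellow one (318,266) and the brown spool (264,95) stand outside the bins and aren't part of the job. I'll measure now and confirm with a crop.

```bash
cat > h.py <<'E'
import cv2,numpy as np
def ray(s,uv,z):
    n=cv2.undistortPoints(np.array([[uv]],float),s["intrinsics"],s["dist"])[0,0]
    d=s["R"].T@np.array([n[0],n[1],1]); c=-s["R"].T@s["t"]
    return c+d*(z-c[2])/d[2]
def blobs(s,lo,hi,roi,amin):
    h=cv2.cvtColor(s["image"],cv2.COLOR_RGB2HSV); m=cv2.inRange(h,lo,hi)
    k=np.zeros_like(m); x0,y0,x1,y1=roi; k[y0:y1,x0:x1]=m[y0:y1,x0:x1]
    cs,_=cv2.findContours(k,cv2.RETR_EXTERNAL,cv2.CHAIN_APPROX_NONE)
    return [c for c in cs if cv2.contourArea(c)>=amin]
E
python3 - <<'E'
import pickle,cv2,numpy as np
from h import *
d=pickle.load(open("s0.pkl","rb")); s=d["top"]; roi=(235,150,392,245)
for n,lo,hi,z,a in(("red",(0,120,80),(8,255,255),.061,40),("red",(172,120,80),(180,255,255),.061,40),("green",(50,100,50),(75,255,255),.061,60),("bin",(100,140,60),(125,255,255),.052,80),("stripe",(22,120,100),(35,255,255),.012,60)):
    for c in blobs(s,lo,hi,roi,a):
        r=cv2.minAreaRect(c); b=cv2.boxPoints(r)
        print(n,np.round(r[0],1),np.round(r[1],1),"ctr",ray(s,r[0],z).round(3),"corners",[tuple(float(v) for v in ray(s,p,z)[:2].round(3)) for p in b])
cv2.imwrite("pics/crop.png",cv2.resize(s["image"][145:245,230:395,::-1],None,fx=4.8,fy=4.8,interpolation=cv2.INTER_CUBIC))
E
```

```text
red [255.  217.5] [15. 12.] ctr [0.518 0.116 0.061] corners [(0.539, 0.133), (0.539, 0.1), (0.497, 0.099), (0.497, 0.132)]
green [317. 213.] [16.  8.] ctr [ 0.533 -0.058  0.061] corners [(0.555, -0.046), (0.555, -0.068), (0.511, -0.069), (0.511, -0.047)]
green [367.2 209.6] [15.2  9.7] ctr [ 0.544 -0.197  0.061] corners [(0.563, -0.181), (0.567, -0.208), (0.525, -0.213), (0.521, -0.186)]
bin [261.9 179.2] [28.9 27.6] ctr [0.627 0.101 0.052] corners [(0.666, 0.144), (0.671, 0.065), (0.589, 0.058), (0.584, 0.137)]
bin [309.  175.7] [29.5 30.4] ctr [ 0.639 -0.033  0.052] corners [(0.677, 0.014), (0.684, -0.072), (0.6, -0.079), (0.593, 0.006)]
bin [358.4 172.4] [28.9 30.4] ctr [ 0.649 -0.172  0.052] corners [(0.687, -0.126), (0.694, -0.212), (0.612, -0.218), (0.605, -0.133)]
```

View pics/crop.png

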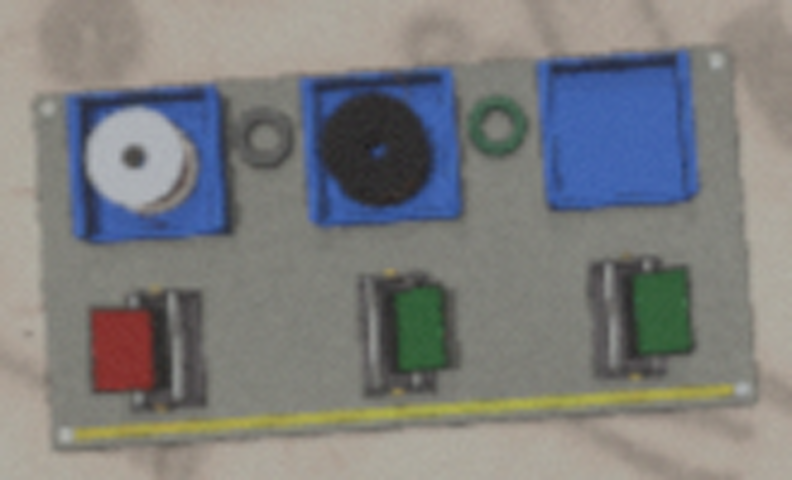

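The enlarged crop confirms it: the left bay is full with red up and the right bay is empty with green up, so I flip those two. The middle one is correct. I'll close the hand and align it with the board (yaw about 4.6°) first.

>>> send_rows --pt "0 0 0 -0.115 1" --pt "0 0 0 -0.115 1" --pt "0 0 0 -0.115 1" --pt "0 0 0 -0.115 1" --pt "0 0 0 0 1" --pt "0 0 0 0 1"

```text
time: 0.6
ee_pos: [0.213, 0.5338, 0.2282]
eef_rot: [0.121, -3.139, 0.001]
ft_force: [0.7, -0.0, 0.7]
width: 0.0537
finger_force: 0.0
```

```bash
cat > go.py <<'E'
import sys,numpy as np
from scipy.spatial.transform import Rotation as R
from bench import monitor
s=monitor.sense(); M=R.from_rotvec(s["eef_rot"]).as_matrix()
print(s["time"],s["ee_pos"].round(4) if hasattr(s["ee_pos"],"round") else s["ee_pos"],"ytool",M[:,1].round(3),s["width"],s["ft_force"])
p=np.array(s["ee_pos"])
for a in sys.argv[1:]:
    t=np.array(eval(a)); print(a,"tool mm",(M.T@(t-p)*1e3).round(1)); p=t
E
python3 go.py "[.3,.17,.2]" "[.510,.168,.2]" "[.510,.168,.071]"
```

```text
0.6 [0.213  0.5338 0.2282] ytool [-0.077  0.997 -0.001] 0.05373499472943535 [ 0.70173162 -0.04106035  0.71967703]
[.3,.17,.2] tool mm [ -58.7 -369.4   28.4]
[.510,.168,.2] tool mm [-2.092e+02 -1.820e+01 -1.000e-01]
[.510,.168,.071] tool mm [-1.00e-01  1.00e-01  1.29e+02]
```

>>> send_rows --pt "-4 -25 2 0 1" --pt "-4 -25 2 0 1" --pt "-4 -25 2 0 1" --pt "-4 -25 2 0 1" --pt "-4 -25 2 0 1" --pt "-4 -25 2 0 1" --pt "-4 -25 2 0 1" --pt "-4 -25 2 0 1" --pt "-4 -25 2 0 1" --pt "-4 -25 2 0 1" --pt "-4 -25 2 0 1" --pt "-4 -25 2 0 1" --pt "-4 -25 2 0 1" --pt "-4 -25 2 0 1" --pt "-3 -19 0 0 1" --pt "0 0 0 0 1"

```text
time: 1.93
ee_pos: [0.3021, 0.1687, 0.2005]
eef_rot: [-0.115, 3.139, -0.002]
ft_force: [-1.0, 0.1, -0.3]
width: 0.0002
finger_force: 0.0
```

>>> send_rows --pt "-21 -2 0 0 1" --pt "-21 -2 0 0 1" --pt "-21 -2 0 0 1" --pt "-21 -2 0 0 1" --pt "-21 -2 0 0 1" --pt "-21 -2 0 0 1" --pt "-21 -2 0 0 1" --pt "-21 -2 0 0 1" --pt "-21 -2 0 0 1" --pt "-20 0 0 0 1" --pt "0 0 0 0 1"

```text
time: 2.85
ee_pos: [0.5136, 0.1705, 0.2003]
eef_rot: [-0.122, 3.138, 0.001]
ft_force: [-0.0, -1.1, -0.6]
width: 0.0005
finger_force: 0.0
```

```bash
python3 go.py "[.510,.170,.12]" "[.510,.170,.071]"
python3 - <<'E'
from bench import vision
import cv2,numpy as np
a=vision.snapshot("side")["image"][140:340,200:440,::-1];b=vision.snapshot("top")["image"][120:270,200:440,::-1]
cv2.imwrite("pics/c1.png",cv2.resize(np.vstack([a,b]),None,fx=1.7,fy=1.7))
E
```

```text
2.85 [0.5136 0.1705 0.2003] ytool [-0.078  0.997  0.   ] 0.0005005850328590486 [-0.03305938 -1.0585462  -0.55019629]
[.510,.170,.12] tool mm [ 3.7 -0.3 80.3]
[.510,.170,.071] tool mm [ 0.1 -0.  49. ]
```

View pics/c1.png

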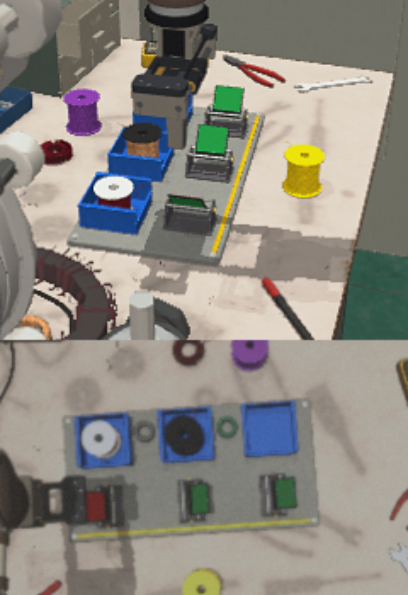

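The top view shows the closed hand just left of the red tag, with only the palm overhanging it. The way down is clear. I'll descend, then sweep up and across to the right.

>>> send_rows --pt "2 0 20 0 1" --pt "2 0 20 0 1" --pt "0 0 20 0 1" --pt "0 0 20 0 1" --pt "0 0 18 0 1" --pt "0 0 16 0 1" --pt "0 0 15 0 1" --pt "0 0 0 0 1"

```text
time: 3.62
ee_pos: [0.5034, 0.1697, 0.0686]
eef_rot: [0.125, -3.132, 0.0]
ft_force: [-0.2, -0.1, -0.7]
width: 0.0001
finger_force: 0.0
```

>>> send_rows --pt "0 -6 0 0 1" --pt "0 -6 0 0 1" --pt "0 -6 0 0 1" --pt "0 -6 -1 0 1" --pt "0 -6 -2 0 1" --pt "0 -6 -3 0 1" --pt "0 -6 -3 0 1" --pt "0 -6 -3 0 1" --pt "0 -6 -4 0 1" --pt "0 -6 -4 0 1" --pt "0 -6 -5 0 1" --pt "0 0 0 0 1"

```text
time: 4.62
ee_pos: [0.5136, 0.1025, 0.0979]
eef_rot: [-0.124, 3.137, -0.001]
ft_force: [0.5, -0.3, -0.4]
width: 0.0005
finger_force: 0.0
```

```bash
python3 go.py
```

```text
4.6167 [0.5136 0.1025 0.0979] ytool [-0.079  0.997 -0.001] 0.00048393136687648714 [ 0.49081158 -0.2863844  -0.43666758]
```

>>> send_rows --pt "0 -6 -3 0 1" --pt "0 -5 -4 0 1" --pt "0 0 -15 0 1" --pt "0 0 -25 0 1" --pt "0 0 -30 0 1" --pt "0 0 -25 0 1" --pt "0 0 0 0 1"

```text
time: 5.2
ee_pos: [0.5168, 0.0923, 0.2048]
eef_rot: [-0.126, 3.129, -0.002]
ft_force: [0.4, -0.2, 0.9]
width: 0.0004
finger_force: 0.0
```

```bash
python3 - <<'E'
from bench import vision
from h import *
s=vision.snapshot("top")
for n,lo,hi in(("red",(0,120,80),(8,255,255)),("green",(50,100,50),(75,255,255))):
    for c in blobs(s,lo,hi,(235,150,392,245),40): r=cv2.minAreaRect(c); print(n,r[0],ray(s,r[0],.061).round(3))
a=vision.snapshot("side")["image"][140:340,200:440,::-1];b=s["image"][120:270,200:440,::-1]
cv2.imwrite("pics/c2.png",cv2.resize(np.vstack([a,b]),None,fx=1.7,fy=1.7))
E
python3 go.py "[.52,0,.2]" "[.543,-.254,.2]"  "[.543,-.254,.071]"
```

```text
green (317.0, 213.0) [ 0.533 -0.058  0.061]
green (367.2828063964844, 209.61068725585938) [ 0.544 -0.197  0.061]
5.3 [0.5141 0.0925 0.1996] ytool [-0.08   0.997 -0.   ] 0.00035192494249725346 [-0.27161389  0.38388409 -1.35041148]
[.52,0,.2] tool mm [  1.6 -92.7  -0.4]
[.543,-.254,.2] tool mm [-2.60e+00 -2.55e+02  1.00e-01]
[.543,-.254,.071] tool mm [  0.3   0.  129. ]
```

View pics/c2.png

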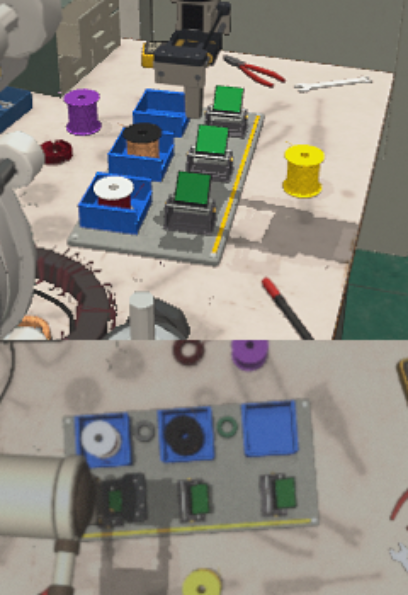

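In both views the left tag now shows green. Next is the right tag, which I'll approach from outside on the right.

>>> send_rows --pt "0 -22 0 0 1" --pt "0 -22 0 0 1" --pt "0 -22 0 0 1" --pt "0 -22 0 0 1" --pt "0 -22 0 0 1" --pt "0 -22 0 0 1" --pt "0 -22 0 0 1" --pt "0 -22 0 0 1" --pt "0 -22 0 0 1" --pt "0 -22 0 0 1" --pt "0 -22 0 0 1" --pt "0 -22 0 0 1" --pt "0 -22 0 0 1" --pt "0 -22 0 0 1" --pt "0 -22 0 0 1" --pt "0 -19 0 0 1" --pt "0 0 0 0 1"

```text
time: 6.72
ee_pos: [0.5403, -0.2578, 0.1963]
eef_rot: [0.121, -3.136, -0.001]
ft_force: [0.5, -0.0, -1.0]
width: 0.0006
finger_force: 0.0
```

```bash
python3 go.py "[.542,-.256,.2]"  "[.542,-.256,.071]"
```

```text
6.7167 [ 0.5403 -0.2578  0.1963] ytool [-0.077  0.997  0.001] 0.0006221398624636403 [ 0.5076903  -0.04102336 -1.02563867]
[.542,-.256,.2] tool mm [-1.9  1.7 -3.7]
[.542,-.256,.071] tool mm [-4.00e-01 -1.00e-01  1.29e+02]
```

>>> send_rows --pt "0 0 20 0 1" --pt "0 0 20 0 1" --pt "0 0 20 0 1" --pt "0 0 20 0 1" --pt "0 0 18 0 1" --pt "0 0 16 0 1" --pt "0 0 13 0 1" --pt "0 0 0 0 1"

```text
time: 7.38
ee_pos: [0.5388, -0.2527, 0.0673]
eef_rot: [0.126, -3.133, -0.008]
ft_force: [-0.4, 1.1, -0.6]
width: 0.0002
finger_force: 0.0
```

>>> send_rows --pt "0 6 0 0 1" --pt "0 6 0 0 1" --pt "0 6 0 0 1" --pt "0 6 -1 0 1" --pt "0 6 -2 0 1" --pt "0 6 -3 0 1" --pt "0 6 -3 0 1" --pt "0 6 -3 0 1" --pt "0 6 -4 0 1" --pt "0 6 -4 0 1" --pt "0 6 -5 0 1" --pt "0 6 -3 0 1" --pt "0 6 -4 0 1" --pt "0 0 -15 0 1" --pt "0 0 -25 0 1" --pt "0 0 -30 0 1" --pt "0 0 -25 0 1" --pt "0 0 0 0 1" --pt "0 0 0 0 1"

```text
time: 8.97
ee_pos: [0.5362, -0.1778, 0.2004]
eef_rot: [-0.126, 3.136, -0.003]
ft_force: [0.7, -0.4, -0.6]
width: 0.0004
finger_force: 0.0
```

```bash
python3 - <<'E'
from bench import vision
from h import *
a=vision.snapshot("side")["image"][140:340,200:440,::-1];b=vision.snapshot("top")["image"][120:270,200:440,::-1]
cv2.imwrite("pics/c3.png",cv2.resize(np.vstack([a,b]),None,fx=1.7,fy=1.7))
E
python3 go.py
```

```text
9.0667 [ 0.5345 -0.1769  0.1974] ytool [-0.08   0.997  0.001] 0.0005503023420453321 [ 0.06154246  0.8382322  -0.19549961]
```

View pics/c3.png

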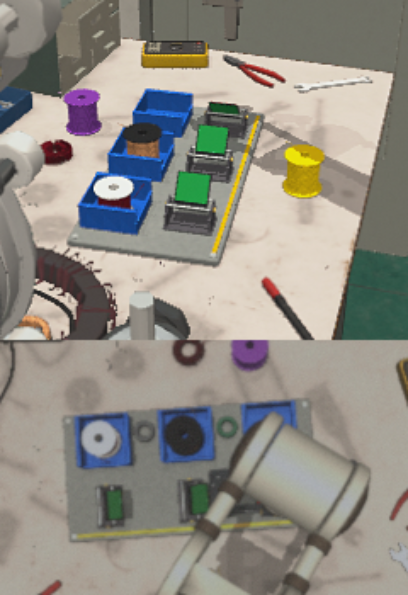

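The side view shows the right tag leaning left at (222,107) with only its underside visible, so red is up. The left (193,188) and middle (212,140) tags show green, nothing else has moved, and the hand is clear.

```bash
python3 -c "
from bench import bot
print(bot.job_done())"
```

```text
the job is handed in; nothing more can be done
None
```

I flipped the left tag to green and the right tag to red, so both full bins show green and the empty one shows red; the job is handed in at about 9 s of the 38 s, though no verdict came back.

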